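# Take the stop collar off the clamped rack tube

## Robot

A 6-joint arm with a two-finger parallel gripper is mounted at the origin on the work surface. World frame = base frame: x ahead of the robot, y to its left, z up, the work surface at z = 0. Lengths are in mm, angles in rad, forces in N, time in s.
With the tool pointing down it reaches from about 300 to 775 mm from the base axis. Payload 14.6 kg.
Tool frame: the origin (TCP) lies on the centre line of the jaws, within the pads' length; the fingertips stand 19 mm ahead of it and the grasp point (between the pads) is the TCP (bot.tip_reach is the distance from the TCP to the fingertips, in mm); y points along the fingers, x is the direction in which the jaws open and shut, and the axes are right-handed (so a half turn about y gives the same grasp; the last joint's range is limited). The gripper opens to 85 mm and grips with 20 to 120 N. Pads are 22 mm wide; open, the fingers measure 114 mm over their backs; the gripper's body (76 mm by 85 mm) begins 54 mm behind the grasp point. The pads swing forward as they close: fully open they stand 13 mm farther back than shut.
Start: joints at [-1.353, 0.3, 1.521, -0, 1.321, -0.067], TCP at [154.524, -527.837, 211.781] pointing down, gripper open.
Joint ranges: [-3.03, 3.03], [-0.79, 2.21], [0.23, 2.52], [-1.04, 4.18], [0, 3.07], [-2.55, 2.55]. Speed limits (rad/s): [2.22, 2.22, 2.57, 3.14, 3.14, 3.14].

## Interface

Orientations are given as a unit quaternion [w, x, y, z].
In Python, from rig import bot gives the robot as it stands. Calls block until the motion is done:
- bot.move_to(position, orientation): joint-space move of the TCP to a pose.
- bot.servo_line(position, attitude=None, speed=150, until_force=None): straight line of the TCP; attitude=None keeps the orientation; speed is the mean speed in mm/s. With until_force (N) it stops when the force on the tool has changed by that much, and returns True; else False.
- bot.move_joints(angles): joint-space move.
- bot.move_gripper(opening, grip_force=None): finger opening in mm; grip_force is the grip in N (None keeps the last); returns when the fingers have stopped.
- bot.dwell(seconds).
- bot.ik(position, orientation): joint angles nearest the present ones, or None.
- bot.read_state(): the state.
- bot.read_camera(name): name is "scene" or "top" or "wrist"; returns a dict with "image" (384x512x3 uint8, blue, green, red), "depth" (384x512 float32, mm along the optical axis (not along the pixel's ray), 0 where there is no reading), "fovy" (degrees; the focal length in pixels is half the picture's height over the tangent of half this angle, whatever the lens; pixels are square), "cx", "cy" (the principal point, pixels), "k1" (the pictures are not rectified: a ray, as slopes to the right and down, at radius r is drawn at 1 + k1 r^2 times it, then the intrinsics apply), "eye" and "attitude" of the camera in the world; the wrist camera has in their place "mount" (4x4, takes a point from camera to tool coordinates, whose origin is the TCP and whose axes are the tool frame's). Camera axes: x right, y down, z forward; pixel columns grow to the right and rows downward; lengths in mm; the calibration is good to about 2 mm. A picture is of the moment at which its call begins: read the wrist's pose just before it.
A pose or a line that the arm cannot do raises bot.MotionError and nothing moves.
- bot.finish_job(): hands the job in, once; it reports no verdict.
The state is a dict: "clock": time; "joint_positions": joint angles; "qvel": joint speeds; "effort": joint torques, N m; "ee_pos": TCP position; "tool_rot": TCP orientation; "ft_force": force on the tool from outside, world axes, zero at the start; "moment": the same for the moment, N m; "grip_width": finger opening in mm.
Only numpy, scipy, OpenCV 4.12 (cv2) and the standard library are available. Lean on these libraries where they do the work, as an engineer would, in place of code of your own. Each camera call takes 0.05 s, during which the arm holds its last target.

## Task

Take the red plastic collar off the clamped rack tube by sliding it to the free end: the tube is kinked half-way, so feel your way round the kink and ease the collar along gently without bending the tube any further. Then put the red collar in the blue tray and let go of it, leaving the mug, the jar and both trays where they stand.

Things in the scene. Friction and masses are not known exactly. Their poses are not given: they have to be found in the camera images.
- clamp_mouth (a point): Point on the clamp's front face where an aluminium square tube, 18 x 18 mm and level, comes out, its axis 150 mm above the table; x axis: the way the clamp faces, level. The tube runs straight along x for its first 100 mm, up to the kink.
- kink (a point): Point on the tube's axis, 100 mm in front of clamp_mouth, where the tube is kinked; its axes are the clamp's. From here the last 100 mm run straight and level to the open free end, but turned (seen from above) up to 0.35 rad to the left or right, differently each time; no reading gives this angle, only sight or touch. The collar passes the kink if it is turned along with it.
- clamp: Fixed bench clamp, blue with dark steel jaws. Origin on the table right below clamp_mouth, axes the same. Its jaws reach 26 mm above the tube's axis, are 74 mm wide and lie wholly behind clamp_mouth (a screw sticks out 70 mm to its y side); its base plate, 14 mm high, reaches 25 mm in front.
- collar_centre (a point): Centre of the red plastic collar on the tube: 20 mm long (x, roughly along the tube, away from the clamp), 40 mm wide (y), 40 mm high (z), 40 to 90 g, with a 21 mm square hole through along x. It hangs on the tube, its centre 1.5 mm below the tube's axis, 50 to 70 mm from clamp_mouth; 1.5 mm play each side, its yaw up to 0.1 rad off. Grip it across its width.
- bend_side (a joint): How far the tube's outer half is bent sideways at the kink from where it was found, rad; 0 unloaded, positive anticlockwise seen from above (a noisy reading). It springs: 60 N m per rad, so 12 N sideways at the free end bends it 0.02 rad, which is all it may take.
- bend_up (a joint): The same for bending the outer half up (positive) or down (negative): 60 N m per rad, at most 0.02 rad either way.
- blue_tray: Blue plastic open tray, 130 mm (its x) by 120 mm (its y), 40 mm high, walls and floor about 4 mm, loose, empty. Origin at the centre of its underside, on the table. The red collar goes anywhere in it.
- grey_tray: Grey plastic tray of the same shape, with two black collars lying in it; loose, to be left alone. It may stand on either side of the blue one. Origin at the centre of its underside.
- mug: Blue ceramic mug, 80 mm across and 90 mm high, standing on the table; bystander. Origin at the centre of its underside.
- jar: Amber glass jar with a brass cap, 60 mm across and 85 mm high, standing on the table; bystander. Origin at the centre of its underside.
Mind the look-alikes: they are no part of the job. There is more than one size of the blue_tray; the job needs the larger.

How it is judged:
By the outcome, as a careful person would: the job done as asked, in the order asked, and still so for the second after the job is handed in, with the robot touching nothing.
It also fails if it takes over 67 s, if anything falls off the work surface, if the arm or the gripper's body presses on something with over 40 N, if the wrist force passes 120 N, or if a joint passes its speed limit or range.

## Working session

There is one attempt and no reset: what is moved stays moved. The work goes in short steps, each a Python script; the robot and the scene stay as the last script left them, time stands still between calls to the robot, and variables do not carry over. Pictures are saved under pics/ and viewed, and the job is handed in when it is done.

```bash
ls; mkdir -p pics; cat > h.py <<'E'
import numpy as np, cv2
from scipy.spatial.transform import Rotation as R
from rig import bot
def q2R(q): return R.from_quat([q[1],q[2],q[3],q[0]]).as_matrix()
def R2q(M):
    q=R.from_matrix(M).as_quat(); return [q[3],q[0],q[1],q[2]]
def grab(name):
    s=bot.read_state(); c=bot.read_camera(name)
    if 'mount' in c:
        T=np.eye(4);T[:3,:3]=q2R(s['tool_rot']);T[:3,3]=s['ee_pos']; C=T@np.array(c['mount'])
    else:
        a=np.array(c['attitude']); C=np.eye(4); C[:3,:3]=q2R(a) if a.size==4 else a; C[:3,3]=c['eye']
    c['T']=C; return c
def slopes(c,px):
    f=192/np.tan(np.radians(c['fovy'])/2)
    K=np.array([[f,0,c['cx']],[0,f,c['cy']],[0,0,1.]])
    px=np.asarray(px,float).reshape(-1,1,2)
    return cv2.undistortPoints(px,K,np.array([c['k1'],0,0,0,0.])).reshape(-1,2)
def onplane(c,px,z):
    s=slopes(c,px); d=np.c_[s,np.ones(len(s))]@c['T'][:3,:3].T; e=c['T'][:3,3]
    t=(z-e[2])/d[:,2]; return e+d*t[:,None]
def bydepth(c,px):
    px=np.asarray(px).reshape(-1,2).astype(int); s=slopes(c,px); z=c['depth'][px[:,1],px[:,0]]
    return (np.c_[s,np.ones(len(s))]*z[:,None])@c['T'][:3,:3].T+c['T'][:3,3]
def proj(c,P):
    p=(np.atleast_2d(P)-c['T'][:3,3])@c['T'][:3,:3]; f=192/np.tan(np.radians(c['fovy'])/2)
    s=p[:,:2]/p[:,2:]; s=s*(1+c['k1']*(s**2).sum(1,keepdims=True)); return s*f+[c['cx'],c['cy']]
E
python3 - <<'E'
from h import *
import pickle
for n in ['scene','top','wrist']:
    c=grab(n); cv2.imwrite(f'pics/{n}0.png',c['image']); pickle.dump(c,open(f'{n}0.pkl','wb'))
    print(n,c['fovy'],c['k1'],c['cx'],c['cy'],c['T'].round(2).tolist())
s=bot.read_state(); print(s)
E
```

```text
pics
scene 43.931221650986174 -0.011510384515904382 246.9038687951632 193.17701506338074 [[-0.76, 0.47, -0.45, 1086.12], [0.64, 0.54, -0.54, 538.29], [-0.01, -0.7, -0.72, 914.3], [0.0, 0.0, 0.0, 1.0]]
top 52.39164085893002 -0.07342692246088986 260.6590704288957 191.2858218889219 [[-0.02, -1.0, 0.07, 507.27], [-1.0, 0.02, 0.02, -88.92], [-0.02, -0.07, -1.0, 1024.64], [0.0, 0.0, 0.0, 1.0]]
wrist 69.15791515168534 -0.04706401375595326 254.6276413668756 190.3533795591478 [[0.28, -0.92, -0.29, 227.17], [-0.96, -0.27, -0.08, -507.25], [-0.0, 0.3, -0.95, 372.25], [0.0, 0.0, 0.0, 1.0]]
{'clock': 0.15, 'joint_positions': array([-1.35260649e+00,  3.00315240e-01,  1.52141949e+00, -3.40856951e-06,
        1.32071503e+00, -6.65725024e-02]), 'qvel': array([-0.00081368, -0.00129711, -0.00265253,  0.00214409, -0.00018604,
       -0.0002351 ]), 'effort': array([ 1.98167918e-04, -5.43664706e+01, -3.61885428e+01, -4.79967025e-05,
        3.13144279e-03, -2.94487080e-06]), 'ee_pos': array([ 154.48049347, -527.66019256,  211.37519009]), 'tool_rot': array([ 0.56608743, -0.56569433,  0.42422053, -0.42375923]), 'ft_force': array([ 0.91549145,  0.25149668, -1.06146635]), 'moment': array([-0.01648932,  0.04988167,  0.01834392]), 'grip_width': 85.64113631208225}
```

View pics/scene0.png

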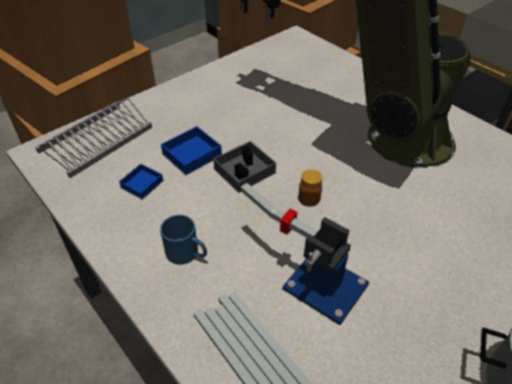

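View pics/top0.png

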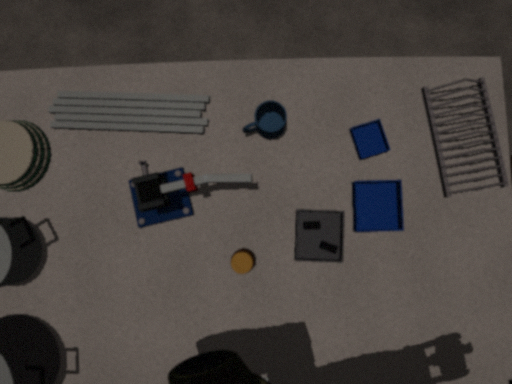

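View pics/wrist0.png

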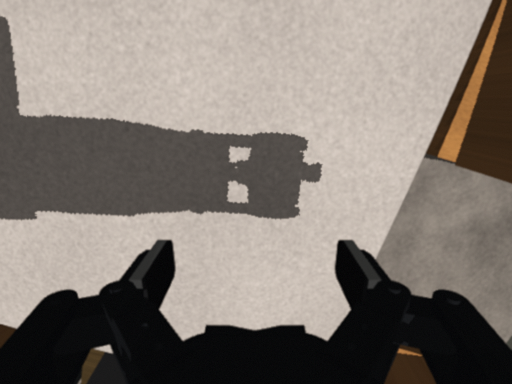

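```bash
python3 - <<'E'
from h import *
import pickle
t=pickle.load(open('top0.pkl','rb')); s=pickle.load(open('scene0.pkl','rb'))
cv2.imwrite('pics/crop1.png',np.vstack([cv2.resize(t['image'][150:230,120:270],None,fx=5,fy=5,interpolation=cv2.INTER_CUBIC)*1, ]).clip(0,255))
cv2.imwrite('pics/crop2.png',cv2.resize(t['image'][105:270,280:420],None,fx=3.5,fy=3.5,interpolation=cv2.INTER_CUBIC))
for n,c in (('top',t),('scene',s)):
    b,g,r=[c['image'][...,i].astype(int) for i in range(3)]
    for nm,m in (('red',(r>110)&(g<60)&(b<60)),('blue',(b>80)&(r<50)&(g<90)&(b>1.7*g))):
        k,l,st,ce=cv2.connectedComponentsWithStats(m.astype(np.uint8))
        for i in range(1,k):
            if st[i,4]>30:
                ys,xs=np.where(l==i); P=bydepth(c,np.c_[xs,ys])
                print(n,nm,ce[i].round(1),st[i].tolist(),P.min(0).round(),P.max(0).round(),np.median(P,0).round(1))
P=bydepth(t,[[x,181] for x in range(160,262,6)]);print(P.round(1))
E
```

```text
scene red [288.4 216.1] [280, 209, 17, 15, 123] [580.  76. 164.] [1086.  538.  914.] [599.8  87.2 167.5]
scene blue [190.5 149.9] [162, 136, 58, 30, 785] [ 477. -431.   -3.] [1086.  538.  914.] [ 534.2 -383.2    3.3]
scene blue [140.7 180.9] [120, 170, 41, 23, 439] [ 666. -408.   -4.] [1086.  538.  914.] [ 712.2 -369.2    1.7]
scene blue [296.5 282.9] [284, 269, 21, 26, 186] [593. 125.   8.] [1086.  538.  914.] [622.5 153.   13.3]
scene blue [338.5 296.3] [306, 271, 62, 50, 1126] [501. 187.   8.] [1086.  538.  914.] [579.4 234.5  13.1]
[[601.5 154.8 149. ]
 [615.4 175.9  16.2]
 [615.4 160.7  13.1]
 [599.5 111.2 158.4]
 [598.4  96.  165.7]
 [597.8  82.  168.5]
 [598.3  70.1 160.4]
 [598.2  57.  158.2]
 [597.9  43.4 158.6]
 [597.8  30.2 156.5]
 [597.1  16.3 159.3]
 [596.9   3.  158.6]
 [596.7 -10.4 157.9]
 [596.2 -23.9 159.1]
 [595.8 -37.4 159.9]
 [595.7 -50.7 157.8]
 [611.4 -59.6   0.8]]
```

View pics/crop1.png

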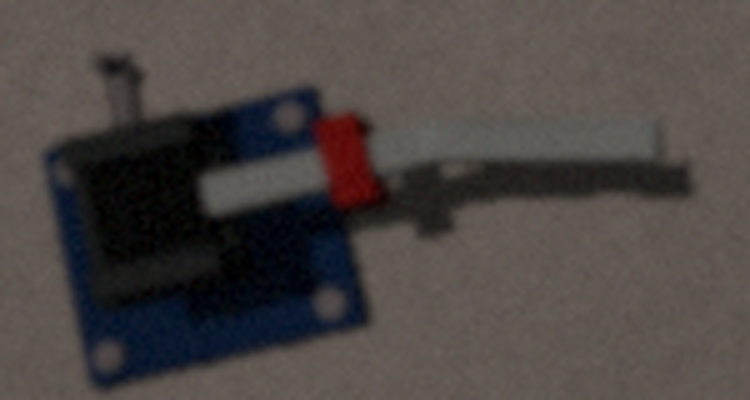

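View pics/crop2.png

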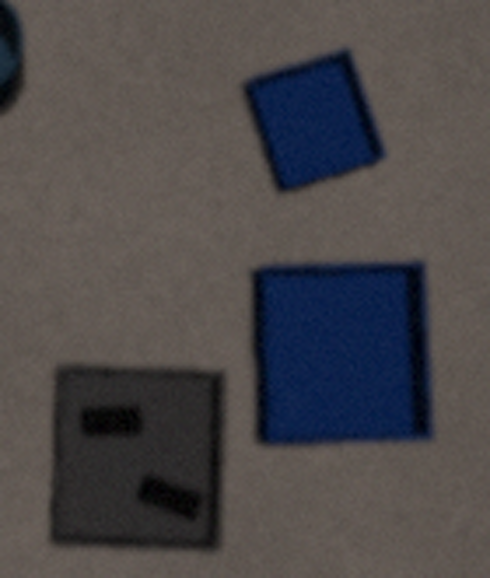

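```bash
python3 - <<'E'
from h import *
import pickle
w=pickle.load(open('wrist0.pkl','rb')); print(np.array(w['mount']).round(3))
t=pickle.load(open('top0.pkl','rb'))
s=bot.read_state(); print(q2R(s['tool_rot']).round(3))
xc=np.array([.2,-.98,0]);xc/=np.linalg.norm(xc);yc=np.cross([0,0,1],xc)
for sg in (1,-1):
    M=np.c_[sg*yc,[0,0,-1],np.cross(sg*yc,[0,0,-1])]
    for p in ([598,82,150],[580,40,280],[595,-90,200],[535,-375,80],[597,60,280],[597,30,280]):
        j=bot.ik(p,R2q(M)); print(sg,p,None if j is None else np.round(j,2), M[:,2].round(2))
# tray corners top
b,g,r=[t['image'][...,i].astype(int) for i in range(3)]
m=((b>1.5*g)&(b>1.8*r)&(b>35)).astype(np.uint8)
cs,_=cv2.findContours(m,0,1)
for c in cs:
    if cv2.contourArea(c)>300:
        rr=cv2.minAreaRect(c); bx=cv2.boxPoints(rr); W=onplane(t,bx,40); print(rr, W.round(0).tolist(), W.mean(0).round(1), np.linalg.norm(W[0]-W[1]),np.linalg.norm(W[2]-W[1]))
E
```

```text
[[ 1.00000e+00 -0.00000e+00 -0.00000e+00  7.16000e-01]
 [ 0.00000e+00 -2.98000e-01  9.55000e-01 -1.60926e+02]
 [-1.00000e-03 -9.55000e-01 -2.98000e-01  7.55070e+01]
 [ 0.00000e+00  0.00000e+00  0.00000e+00  1.00000e+00]]
[[ 0.281 -0.     0.96 ]
 [-0.96   0.001  0.281]
 [-0.001 -1.     0.   ]]
1 [598, 82, 150] [ 0.08  0.47  1.43 -0.    1.24 -0.13] [-0.2   0.98  0.  ]
1 [580, 40, 280] [ 0.01  0.33  1.32 -0.    1.49 -0.2 ] [-0.2   0.98  0.  ]
1 [595, -90, 200] [-0.21  0.42  1.38 -0.    1.34 -0.41] [-0.2   0.98  0.  ]
1 [535, -375, 80] [-0.67  0.65  1.32 -0.    1.17 -0.87] [-0.2   0.98  0.  ]
1 [597, 60, 280] [ 0.04  0.37  1.27 -0.    1.5  -0.16] [-0.2   0.98  0.  ]
1 [597, 30, 280] [-0.01  0.37  1.27 -0.    1.5  -0.21] [-0.2   0.98  0.  ]
-1 [598, 82, 150] None [ 0.2  -0.98  0.  ]
-1 [580, 40, 280] None [ 0.2  -0.98  0.  ]
-1 [595, -90, 200] None [ 0.2  -0.98  0.  ]
-1 [535, -375, 80] [-0.67  0.65  1.32 -0.    1.17  2.27] [ 0.2  -0.98  0.  ]
-1 [597, 60, 280] None [ 0.2  -0.98  0.  ]
-1 [597, 30, 280] None [ 0.2  -0.98  0.  ]
((157.53652954101562, 201.76136779785156), (39.28688049316406, 47.11274719238281), 76.32869720458984) [[596.0, 264.0, 40.0], [622.0, 144.0, 40.0], [524.0, 121.0, 40.0], [498.0, 239.0, 40.0]] [560.3 192.   40. ] 122.06482026035725 100.65098284444939
((377.97442626953125, 205.36102294921875), (50.03998947143555, 46.44286346435547), 87.70938873291016) [[601.0, -308.0, 40.0], [603.0, -427.0, 40.0], [476.0, -427.0, 40.0], [475.0, -309.0, 40.0]] [ 538.8 -367.9   40. ] 118.97117394352951 126.70236929418193
((369.6500244140625, 138.9499969482422), (32.57145690917969, 30.35786247253418), 71.56504821777344) [[738.0, -305.0, 40.0], [761.0, -381.0, 40.0], [680.0, -403.0, 40.0], [657.0, -328.0, 40.0]] [ 709.1 -354.    40. ] 79.30461378493764 84.15553718713775
```

```bash
cat >> h.py <<'E'
def att(th): # tube direction angle th (world) -> tool att with jaws across
    xc=np.array([np.cos(th),np.sin(th),0]); yc=np.cross([0,0,1],xc)
    return R2q(np.c_[yc,[0,0,-1],np.cross(yc,[0,0,-1])])
E
python3 - <<'E'
from h import *
import pickle
q=att(np.arctan2(-.98,.2))
for i,p in enumerate(([597,0,300],[597,70,300])):
    (bot.move_to if i==0 else bot.servo_line)(p,q); bot.dwell(.2)
    c=grab('wrist'); pickle.dump(c,open(f'w{i+1}.pkl','wb')); cv2.imwrite(f'pics/w{i+1}.png',c['image'])
s=bot.read_state();print(s['clock'],s['ee_pos'],s['ft_force'])
E
```

```text
3.7333 [597.03618429  69.25815658 300.02989728] [-0.10720774 -0.14167675 -0.72297208]
```

View pics/w1.png

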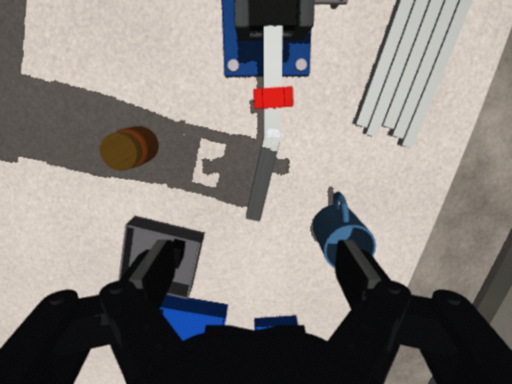

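View pics/w2.png

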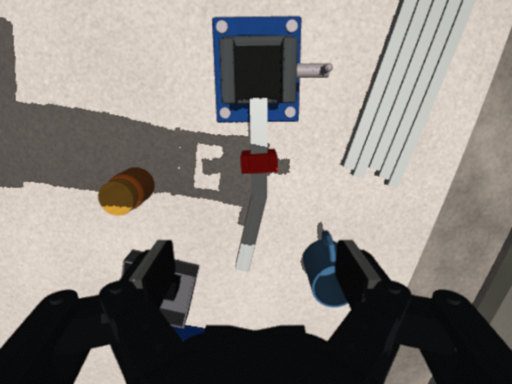

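```bash
cat > meas.py <<'E'
from h import *
import pickle
def pts(c):
    yy,xx=np.mgrid[0:330,120:400]; px=np.c_[xx.ravel(),yy.ravel()]
    P=bydepth(c,px); im=c['image'][px[:,1],px[:,0]].astype(int); ok=c['depth'][px[:,1],px[:,0]]>0
    return px[ok],P[ok],im[ok]
def tube(c,rmask=(555,645),zlo=150,zhi=166):
    px,P,im=pts(c)
    red=(im[:,2]>2*im[:,1]+25)
    roi=(P[:,0]>rmask[0])&(P[:,0]<rmask[1])&(P[:,1]>-70)&(P[:,1]<150)
    tb=roi&~red&(P[:,2]>zlo)&(P[:,2]<zhi)
    cl=roi&red&(P[:,2]>120)
    return px,P,tb,cl
if __name__=='__main__':
    for n in ('w1','w2','top0'):
        c=pickle.load(open(n+'.pkl','rb')); 
        px,P,tb,cl=tube(c)
        print(n,tb.sum(),cl.sum(),'ztube',np.median(P[tb,2]).round(1),'y',P[tb,1].min(),P[tb,1].max())
        T=onplane(c,px[tb],159)
        C=P[cl]; 
        if len(C): 
            top=onplane(c,px[cl&(P[:,2]>164)],168.5); print(' collar top',top.mean(0).round(1),top.min(0).round(1),top.max(0).round(1),'z',np.percentile(C[:,2],95).round(1), cv2.minAreaRect(top[:,:2].astype(np.float32)))
        for y0 in range(-60,150,10):
            b=T[(T[:,1]>=y0)&(T[:,1]<y0+10)]
            if len(b)>3: print('  ',b[:,1].mean().round(1),b[:,0].mean().round(2),(b[:,0].max()-b[:,0].min()).round(1),len(b))
E
python3 meas.py
```

```text
w1 3183 766 ztube 157.8 y -56.11767063613338 149.9998213522249
 collar top [598.1  83.2 168.5] [578.1  69.5 168.5] [618.7  96.4 168.5] z 168.5 ((598.1206665039062, 83.12203216552734), (38.7738151550293, 19.119409561157227), 14.966219902038574)
   -52.6 605.05 17.3 61
   -45.0 604.6 18.0 125
   -35.0 604.83 17.9 128
   -24.9 605.0 17.9 131
   -15.0 605.22 18.2 135
   -5.0 605.4 18.0 139
   5.0 605.56 18.1 144
   15.0 605.67 18.1 148
   25.0 605.87 18.0 149
   35.0 606.03 18.1 156
   45.0 605.99 18.6 160
   55.0 604.07 19.3 168
   65.1 601.67 29.8 170
   72.5 601.89 40.6 65
   96.4 594.47 21.7 130
   105.0 593.55 19.5 193
   115.0 591.35 19.5 197
   125.1 589.15 19.3 199
   135.4 584.75 41.1 225
   145.6 580.07 51.9 341
w2 2517 701 ztube 157.9 y -56.120244776785256 149.9924009908986
 collar top [598.   84.3 168.5] [578.   71.2 168.5] [618.8  97.3 168.5] z 168.5 ((598.1255493164062, 84.19453430175781), (38.3339729309082, 19.6530704498291), 15.286182403564453)
   -52.5 604.83 17.6 53
   -44.9 604.64 18.0 103
   -34.9 604.92 18.1 107
   -24.9 605.06 18.1 109
   -15.0 605.25 18.1 110
   -5
[... 394 characters left out ...]
936557818 149.8182680221442
 collar top [595.9  84.8 168.5] [577.7  73.2 168.5] [615.7  97.6 168.5] z 171.1 ((596.0523071289062, 84.97732543945312), (39.070091247558594, 18.849205017089844), 12.64326286315918)
   -52.0 603.41 15.8 16
   -45.3 603.57 15.9 32
   -35.2 603.81 15.9 40
   -25.2 604.05 15.9 32
   -15.1 604.04 18.1 41
   -5.0 604.53 15.9 32
   5.0 604.06 18.2 43
   15.1 604.42 18.2 34
   25.3 604.55 18.2 43
   35.5 604.64 18.1 35
   44.9 605.17 18.2 40
   55.0 602.55 18.1 40
   64.8 600.84 18.1 35
   73.8 598.92 34.0 37
   84.0 586.44 40.5 4
   98.8 591.83 13.6 12
   105.4 592.29 18.1 35
   114.4 590.25 18.1 35
   124.8 587.37 20.2 44
   135.2 583.83 40.4 38
   145.3 578.13 36.1 54
```

```bash
cat > geo.py <<'E'
from h import *
TH1=np.arctan2(-1,.214); TH2=np.arctan2(-1,-.0167); K=np.array([606.27,44.2])
u1=np.array([np.cos(TH1),np.sin(TH1)]); u2=np.array([np.cos(TH2),np.sin(TH2)])
def path(s): # s from kink along tube, mm -> xy, heading
    a=np.clip((s+10)/20,0,1); a=a
    p=K+(u1*s if s<0 else u2*s)
    bis=(u2-u1)/np.linalg.norm(u2-u1)
    p=p+bis*0.55*max(0,1-(s/10)**2)
    return p,TH1+a*(TH2-TH1)
def f(): 
    r=[]
    for _ in range(4): r.append(np.r_[bot.read_state()['ft_force'],bot.read_state()['moment']]); bot.dwell(.02)
    return np.mean(r,0)
E
python3 - <<'E'
from geo import *
p,th=path(-40.3); print(p)
bot.servo_line([*p,230],att(TH1),150)
f0=f()
print(bot.servo_line([*p,154.5],att(TH1),80,until_force=8)); 
f1=f(); np.save('f0.npy',f1)
bot.move_gripper(36,30); bot.dwell(.2); f2=f()
s=bot.read_state(); print(s['clock'],s['ee_pos'],s['grip_width'],f0.round(2),(f1-f0).round(2),(f2-f1).round(2))
c=grab('wrist'); cv2.imwrite('pics/g1.png',c['image'])
E
```

```text
[597.83674308  83.60774261]
False
6.3833 [597.82734626  83.61906136 154.47130054] 36.002172853536976 [ 0.03 -0.6  -0.12 -0.   -0.01 -0.01] [ 0.02  0.55  0.56 -0.   -0.   -0.01] [-0.4  -0.02 -0.86 -0.02 -0.03  0.  ]
```

View pics/g1.png

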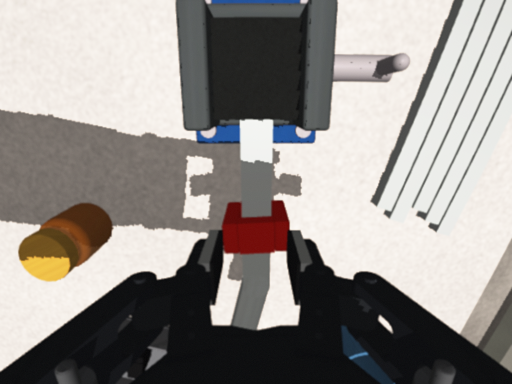

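```bash
python3 - <<'E'
from geo import *
bot.move_gripper(20,35); bot.dwell(.2); f2=f()
s=bot.read_state(); print(s['clock'],s['ee_pos'],s['grip_width'],(f2-np.load('f0.npy')).round(2))
c=grab('wrist'); cv2.imwrite('pics/g2.png',cv2.resize(c['image'][180:340,150:360],None,fx=3,fy=3))
E
```

```text
7.0 [597.84085173  83.61637426 154.47825926] 20.455419534294624 [-0.42  0.05 -0.59 -0.03  0.05  0.01]
```

View pics/g2.png

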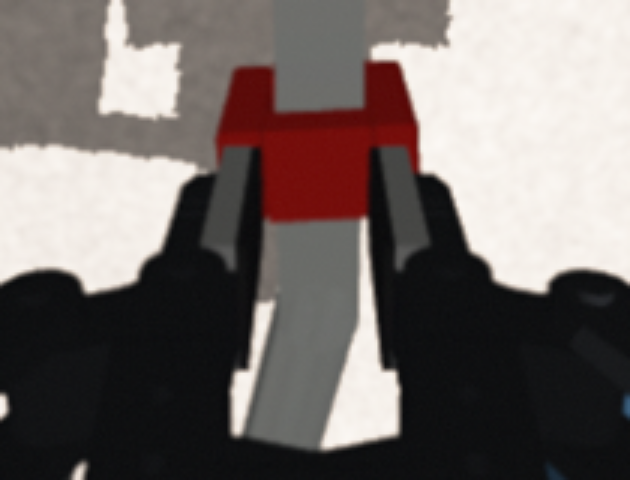

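```bash
python3 - <<'E'
from geo import *
print(bot.tip_reach)
c=grab('wrist')
M=np.array(c['mount'])
for cx,cy in ((238,170),(228,230),(222,245),(255,260),(245,300),(395,170),(412,230),(310,170),(310,205),(245,100),(315,85),(385,300),(200,200)):
    px=[[150+cx//3,180+cy//3]]
    P=bydepth(c,px)[0]; T=np.linalg.inv(c['T'])@np.r_[P,1]
    print((cx,cy),P.round(1),'tool',(T[:3]).round(1))
s=bot.read_state();print(s['clock'],s['ee_pos'],s['tool_rot'])
E
```

```text
19.0
(238, 170) [582.4  90.8 185.7] tool [-13.2  23.5 143.1]
(228, 230) [582.7  91.  205.8] tool [-12.8  29.3 124. ]
(222, 245) [582.3  90.9 209.9] tool [-13.3  30.6 120.1]
(255, 260) [588.5  76.8 190.1] tool [-10.1  39.1 143.4]
(245, 300) [587.   81.5 209.2] tool [-10.6  40.  123.7]
(395, 170) [608.7  95.9 184.7] tool [ 13.7  23.7 144.3]
(412, 230) [609.4  96.6 205.6] tool [ 14.5  29.4 124.2]
(310, 170) [596.3  84.2 167.1] tool [ -1.   26.9 163.7]
(310, 205) [597.9  76.4 167. ] tool [ -1.   34.5 166.2]
(245, 100) [580.8  89.1 150.8] tool [-15.   14.4 176.9]
(315, 85) [594.5  98.2 157.8] tool [  0.2  10.7 168.4]
(385, 300) [607.3  86.6 210.2] tool [ 10.3  39.6 122.5]
(200, 200) [576.9  85.4 188.8] tool [-19.7  28.3 141.4]
7.1 [597.83954502  83.58098733 154.50014043] [-0.70316573  0.70319976  0.07439381 -0.07438829]
```

```bash
python3 - <<'E'
from geo import *
import pickle
c=grab('scene'); pickle.dump(c,open('s2.pkl','wb')); cv2.imwrite('pics/s2.png',cv2.resize(c['image'][110:310,210:410],None,fx=3,fy=3,interpolation=cv2.INTER_CUBIC))
w=grab('wrist'); pickle.dump(w,open('wg.pkl','wb'))
# profile of finger: left column strip px
for r in range(215,275,4): 
    print(r,[ (bydepth(w,[[x,r]])[0]).round(0).astype(int).tolist() for x in (222,226,230,234)])
E
```

```text
215 [[570, 22, -1], [578, 88, 153], [580, 89, 154], [583, 89, 153]]
219 [[571, 16, -1], [579, 89, 160], [581, 89, 160], [583, 89, 159]]
223 [[577, 88, 165], [579, 88, 165], [581, 89, 167], [584, 89, 165]]
227 [[577, 86, 168], [580, 87, 167], [582, 87, 167], [584, 88, 168]]
231 [[578, 84, 167], [580, 91, 180], [582, 91, 180], [584, 91, 180]]
235 [[578, 81, 166], [581, 91, 185], [583, 91, 184], [585, 91, 184]]
239 [[579, 90, 189], [581, 91, 189], [582, 157, 315], [585, 92, 189]]
243 [[580, 91, 194], [582, 90, 192], [583, 91, 193], [585, 92, 193]]
247 [[580, 90, 197], [582, 91, 197], [584, 91, 197], [586, 90, 194]]
251 [[580, 90, 201], [582, 90, 201], [584, 91, 201], [586, 88, 196]]
255 [[581, 90, 204], [583, 91, 204], [584, 91, 204], [587, 86, 196]]
259 [[581, 90, 208], [583, 90, 207], [585, 91, 207], [587, 85, 197]]
263 [[582, 91, 211], [583, 91, 211], [585, 91, 210], [587, 83, 197]]
267 [[582, 92, 216], [584, 88, 210], [585, 89, 211], [588, 81, 197]]
271 [[582, 92, 219], [584, 88, 212], [586, 87, 211], [588, 79, 197]]
```

View pics/s2.png

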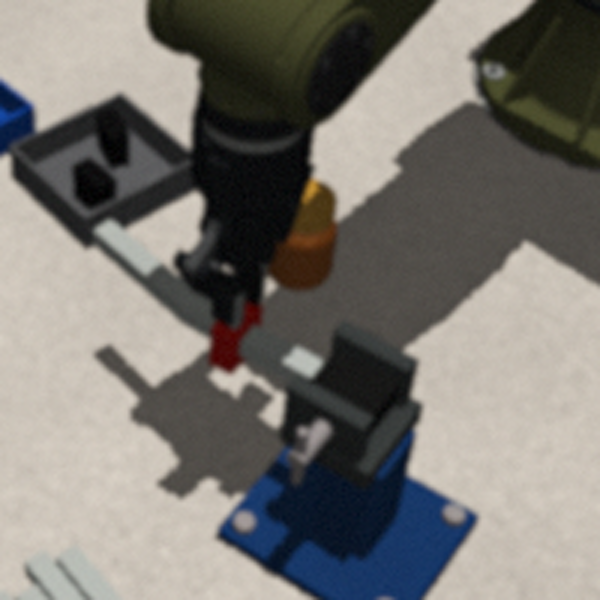

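```bash
python3 - <<'E'
from geo import *
import pickle
p,th=path(-40.3)
bot.servo_line([*p,215],None,120)
bot.move_gripper(58)
c=grab('wrist'); pickle.dump(c,open('w3.pkl','wb')); cv2.imwrite('pics/w3.png',c['image'])
s=grab('scene'); cv2.imwrite('pics/s3.png',cv2.resize(s['image'][60:310,210:410],None,fx=2.4,fy=2.4,interpolation=cv2.INTER_CUBIC))
M=np.array(c['mount'])
h,w=c['depth'].shape
yy,xx=np.mgrid[200:384,120:400]; px=np.c_[xx.ravel(),yy.ravel()]
d=c['depth'][px[:,1],px[:,0]]; sl=slopes(c,px); Pc=np.c_[sl,np.ones(len(sl))]*d[:,None]; T=Pc@M[:3,:3].T+M[:3,3]
m=(d>0)&(T[:,1]<8)&(abs(T[:,0])<70)&(abs(T[:,2])<40)
T=T[m]
for y in range(-110,10,5):
    b=T[(T[:,1]>=y)&(T[:,1]<y+5)]
    if len(b)>5:
        L=b[b[:,0]<0];Rr=b[b[:,0]>0]
        print(y,len(b),[ (g[:,0].min().round(),g[:,0].max().round(),g[:,2].min().round(),g[:,2].max().round()) for g in (L,Rr) if len(g)])
s=bot.read_state();print(s['clock'],s['grip_width'])
E
```

```text
-110 3114 [(np.float64(-32.0), np.float64(-0.0), np.float64(7.0), np.float64(19.0)), (np.float64(0.0), np.float64(32.0), np.float64(8.0), np.float64(19.0))]
-105 2901 [(np.float64(-29.0), np.float64(-0.0), np.float64(8.0), np.float64(18.0)), (np.float64(0.0), np.float64(28.0), np.float64(8.0), np.float64(18.0))]
-100 2404 [(np.float64(-31.0), np.float64(-0.0), np.float64(8.0), np.float64(17.0)), (np.float64(0.0), np.float64(30.0), np.float64(8.0), np.float64(18.0))]
-95 1862 [(np.float64(-33.0), np.float64(-0.0), np.float64(8.0), np.float64(17.0)), (np.float64(0.0), np.float64(33.0), np.float64(8.0), np.float64(17.0))]
-90 615 [(np.float64(-34.0), np.float64(-21.0), np.float64(15.0), np.float64(17.0)), (np.float64(14.0), np.float64(51.0), np.float64(-13.0), np.float64(17.0))]
-85 522 [(np.float64(-51.0), np.float64(-23.0), np.float64(-13.0), np.float64(16.0)), (np.float64(22.0), np.float64(54.0), np.float64(-14.0), np.float64(16.0))]
-80 3179 [(np.float64(-52.0), np.float64(-26.0), np.float64(-13.0), np.float64(12.0)), (np.float64(25.0), np.float64(54.0), np.float64(-13.0), np.float6
[... 1096 characters left out ...]
.float64(-12.0), np.float64(11.0))]
-40 393 [(np.float64(-43.0), np.float64(-29.0), np.float64(-12.0), np.float64(11.0)), (np.float64(28.0), np.float64(43.0), np.float64(-12.0), np.float64(11.0))]
-35 349 [(np.float64(-43.0), np.float64(-29.0), np.float64(-12.0), np.float64(11.0)), (np.float64(28.0), np.float64(42.0), np.float64(-11.0), np.float64(11.0))]
-30 201 [(np.float64(-40.0), np.float64(-29.0), np.float64(-11.0), np.float64(11.0)), (np.float64(28.0), np.float64(39.0), np.float64(-11.0), np.float64(11.0))]
-25 40 [(np.float64(-30.0), np.float64(-29.0), np.float64(-4.0), np.float64(8.0)), (np.float64(28.0), np.float64(29.0), np.float64(-7.0), np.float64(8.0))]
8.4083 58.267774779150706
```

View pics/w3.png

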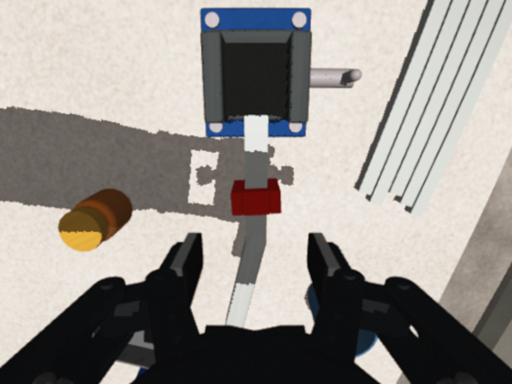

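View pics/s3.png

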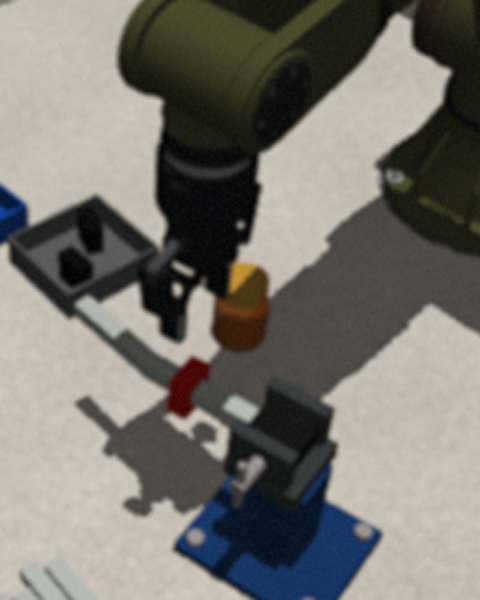

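```bash
python3 - <<'E'
from geo import *
p,th=path(-40.3)
f0=f()
r=bot.servo_line([*p,117],att(TH1),70,until_force=6)
bot.dwell(.1);f1=f(); np.save('f0.npy',f1); s=bot.read_state(); print(r,s['ee_pos'],(f1-f0).round(2))
if not r:
    bot.move_gripper(34,30); bot.dwell(.2); f2=f()
    s=bot.read_state(); print(s['clock'],s['ee_pos'],s['grip_width'],(f2-f1).round(2))
    c=grab('wrist'); cv2.imwrite('pics/g3.png',c['image'])
E
```

```text
False [597.92766378  83.63614435 117.27917266] [-0.27  0.12  0.02  0.    0.01 -0.03]
10.75 [597.97725104  83.63303034 117.24870064] 39.73785171493416 [0.09 0.69 3.55 0.04 0.02 0.01]
```

View pics/g3.png

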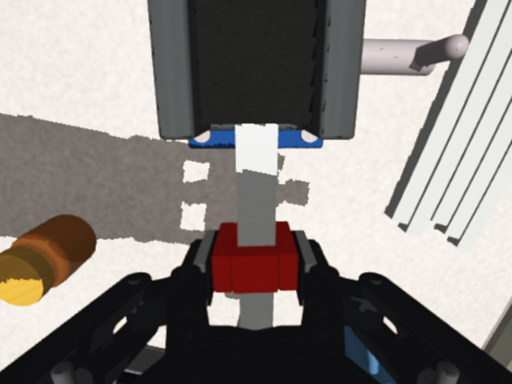

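```bash
python3 - <<'E'
from geo import *
f0=np.load('f0.npy'); s=bot.read_state(); e=np.array(s['ee_pos']); p,_=path(-40.3)
q=att(TH1); c0=np.array([*p,117.])
for dz in (1,2,3,4,5):
    bot.servo_line(c0+[0,0,dz],q,20); bot.dwell(.05); ff=f()-f0; print('z',dz,ff.round(2))
    if ff[2]<-4: break
v=np.array([-u1[1],u1[0],0])
E
```

```text
z 1 [ 0.35 -0.11 -0.47  0.02  0.   -0.01]
z 2 [ 0.72 -0.35 -0.35  0.02 -0.01  0.01]
z 3 [ 0.43  0.12 -0.13  0.   -0.   -0.  ]
z 4 [ 4.880e+00  2.600e-01 -1.158e+01  8.000e-02 -9.000e-01  1.000e-02]
```

```bash
python3 - <<'E'
from geo import *
f0=np.load('f0.npy'); p,_=path(-40.3)
q=att(TH1); c0=np.array([*p,118.8]); v=np.array([-u1[1],u1[0],0])
bot.servo_line(c0,q,20); bot.dwell(.05); b=f(); print('0',(b-f0).round(2))
for sg in (1,-1):
    for d in (.6,1.2,1.8,2.4):
        bot.servo_line(c0+v*sg*d,q,20); ff=f()-b; l=ff[:3]@v; print(sg*d,l.round(2),ff.round(2))
        if abs(l)>3: break
    bot.servo_line(c0,q,20)
s=bot.read_state(); print(s['clock'],s['ee_pos'],s['grip_width'])
E
```

```text
0 [-0.08 -0.24 -0.79 -0.   -0.02  0.02]
0.6 0.6 [ 0.59  0.13  0.48 -0.01  0.01 -0.01]
1.2 -0.47 [-0.5   0.1   0.52  0.02  0.01 -0.02]
1.8 0.58 [ 0.55  0.18  0.25 -0.01 -0.    0.01]
2.4 -2.63 [-2.64 -0.26  1.36 -0.13  0.51 -0.04]
-0.6 2.9 [ 2.98 -0.05 -0.33  0.08 -0.42 -0.04]
-1.2 9.4 [ 9.07  2.53 -2.41  0.3  -1.36 -0.07]
15.0583 [597.64227754  83.55903622 118.69423443] 39.70993525067865
```

```bash
cat > slide.py <<'E'
from geo import *
import json,sys
f0=np.load('f0.npy')
def ff(n=2):
    r=[]
    for _ in range(n): r.append(bot.read_state()['ft_force']); bot.dwell(.01)
    return np.mean(r,0)-f0[:3]-[0,0,-.6]
def run(ss,off,dz,speed=25,lim=15):
    for s in ss:
        p,th=path(s); u=np.array([np.cos(th),np.sin(th)]); v=np.array([-u[1],u[0]])
        tgt=np.array([*(p+off),117+dz])
        bot.servo_line(tgt,att(th),speed)
        g=ff(); l=g[:2]@v; t=g[:2]@u
        if abs(l)>1.5: off=off+v*l*.12
        if abs(g[2])>1.5: dz+=g[2]*.12
        print(s,'th',round(th,3),'lat',l.round(1),'tan',t.round(1),'z',g[2].round(1),'off',off.round(2),round(dz,2))
        if np.linalg.norm(g)>lim: print('STOP');break
    json.dump([s,list(off),dz],open('st.json','w'))
    st=bot.read_state();print(st['clock'],st['ee_pos'],st['grip_width'],st['moment'].round(2))
E
python3 - <<'E'
from slide import *
run([-36,-30,-24,-18,-15,-12,-10,-8,-6,-4],np.array([.9,.2]),1.8)
E
```

```text
-36 th -1.36 lat -0.1 tan 0.2 z -0.0 off [0.9 0.2] 1.8
-30 th -1.36 lat 0.2 tan -0.3 z 0.6 off [0.9 0.2] 1.8
-24 th -1.36 lat -0.5 tan 0.3 z -0.1 off [0.9 0.2] 1.8
-18 th -1.36 lat 0.9 tan 0.3 z -0.6 off [0.9 0.2] 1.8
-15 th -1.36 lat -0.0 tan 0.5 z 0.3 off [0.9 0.2] 1.8
-12 th -1.36 lat 0.0 tan 0.7 z -0.1 off [0.9 0.2] 1.8
-10 th -1.36 lat -0.0 tan 0.4 z -0.1 off [0.9 0.2] 1.8
-8 th -1.383 lat -0.2 tan 0.2 z 0.1 off [0.9 0.2] 1.8
-6 th -1.405 lat -0.0 tan -0.5 z 0.3 off [0.9 0.2] 1.8
-4 th -1.428 lat -0.0 tan -0.4 z -0.0 off [0.9 0.2] 1.8
18.2583 [605.88297864  48.27170229 118.79714297] 39.331427484497944 [-0.    0.01 -0.01]
```

Contact-free so far; continue round the kink.

```bash
python3 - <<'E'
from slide import *
s,off,dz=json.load(open('st.json'))
run([-2,0,2,4,6,8,10,12,15,20,26,32,38],np.array(off),dz,lim=10)
c=grab('wrist'); cv2.imwrite('pics/k1.png',c['image'])
E
```

```text
-2 th -1.451 lat -0.1 tan 0.3 z 0.4 off [0.9 0.2] 1.8
0 th -1.474 lat 0.7 tan 0.0 z -0.5 off [0.9 0.2] 1.8
2 th -1.496 lat 0.6 tan 0.2 z -0.2 off [0.9 0.2] 1.8
4 th -1.519 lat 0.5 tan 0.3 z 0.4 off [0.9 0.2] 1.8
6 th -1.542 lat -0.5 tan 0.0 z -0.1 off [0.9 0.2] 1.8
8 th -1.565 lat 0.2 tan 0.3 z -0.1 off [0.9 0.2] 1.8
10 th -1.587 lat -0.0 tan 0.1 z -0.0 off [0.9 0.2] 1.8
12 th -1.587 lat -0.0 tan 0.2 z 0.2 off [0.9 0.2] 1.8
15 th -1.587 lat -0.0 tan -0.1 z 0.4 off [0.9 0.2] 1.8
20 th -1.587 lat 0.5 tan 0.1 z 0.1 off [0.9 0.2] 1.8
26 th -1.587 lat 0.2 tan 0.1 z -0.2 off [0.9 0.2] 1.8
32 th -1.587 lat -0.1 tan 0.7 z 0.3 off [0.9 0.2] 1.8
38 th -1.587 lat -0.3 tan -0.1 z 0.2 off [0.9 0.2] 1.8
22.2667 [606.54995551   6.28009309 118.82559052] 39.749922742924184 [ 0.05 -0.01  0.04]
```

View pics/k1.png

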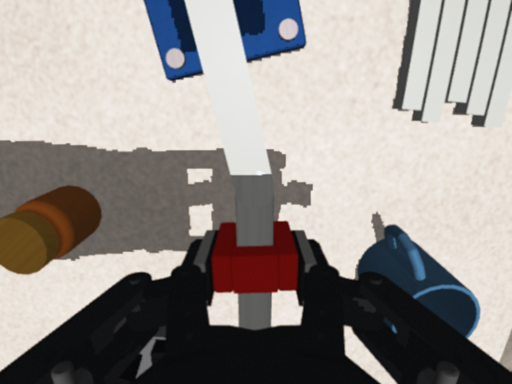

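```bash
python3 - <<'E'
from slide import *
s,off,dz=json.load(open('st.json'))
run([44,52,60,68,76,84,90,95,100,104,108,112,118,130],np.array(off),dz,speed=30,lim=10)
E
```

```text
44 th -1.587 lat 0.1 tan 0.1 z -0.1 off [0.9 0.2] 1.8
52 th -1.587 lat 0.1 tan 0.1 z 0.5 off [0.9 0.2] 1.8
60 th -1.587 lat 0.3 tan 0.3 z -0.2 off [0.9 0.2] 1.8
68 th -1.587 lat -0.0 tan 0.4 z 0.1 off [0.9 0.2] 1.8
76 th -1.587 lat 0.1 tan 0.6 z 0.2 off [0.9 0.2] 1.8
84 th -1.587 lat 0.2 tan -0.3 z -0.4 off [0.9 0.2] 1.8
90 th -1.587 lat 0.5 tan 0.5 z 0.0 off [0.9 0.2] 1.8
95 th -1.587 lat 0.3 tan -0.2 z 0.5 off [0.9 0.2] 1.8
100 th -1.587 lat -0.4 tan -0.2 z 0.4 off [0.9 0.2] 1.8
104 th -1.587 lat 0.3 tan -0.3 z 0.8 off [0.9 0.2] 1.8
108 th -1.587 lat 0.5 tan 0.3 z -0.2 off [0.9 0.2] 1.8
112 th -1.587 lat -0.3 tan 0.0 z -0.1 off [0.9 0.2] 1.8
118 th -1.587 lat -0.4 tan 0.1 z -0.2 off [0.9 0.2] 1.8
130 th -1.587 lat 0.1 tan -0.3 z 0.6 off [0.9 0.2] 1.8
27.7167 [604.98161583 -85.65241207 118.7691335 ] 39.53387590879125 [ 0.03 -0.01  0.04]
```

```bash
python3 - <<'E'
from slide import *
import pickle
th=-np.pi/2
bot.servo_line([605,-90,200],None,150)
bot.servo_line([540,-410,200],att(th),200)
bot.dwell(.1)
c=grab('wrist'); pickle.dump(c,open('w5.pkl','wb')); cv2.imwrite('pics/t1.png',c['image'])
b,g,r=[c['image'][...,i].astype(int) for i in range(3)]
m=((b>1.5*g)&(b>1.8*r)&(b>35)).astype(np.uint8)
cs,_=cv2.findContours(m,0,1)
for k in cs:
    if cv2.contourArea(k)>300:
        P=bydepth(c,k.reshape(-1,2)); W=onplane(c,k.reshape(-1,2),40)
        print(cv2.minAreaRect(k), cv2.minAreaRect(W[:,:2].astype(np.float32)),'rim z',np.percentile(P[:,2],90).round(1))
s=bot.read_state();print(s['clock'],s['grip_width'],bot.ik([538.8,-367.9,0],att(th)))
E
```

```text
((398.21923828125, 127.80384826660156), (66.04246520996094, 85.60086822509766), 74.74488067626953) ((703.170166015625, -360.5796813964844), (89.69184875488281, 77.53819274902344), 16.006553649902344) rim z 26.2
((255.0, 136.5), (103.0, 116.0), 90.0) ((540.06005859375, -372.54583740234375), (127.91067504882812, 117.1735610961914), 0.01886925846338272) rim z 39.7
30.3417 39.83440275596307 [-6.55226178e-01  7.51930882e-01  1.36319258e+00 -4.44089210e-16
  1.02646919e+00 -6.55226178e-01]
```

View pics/t1.png

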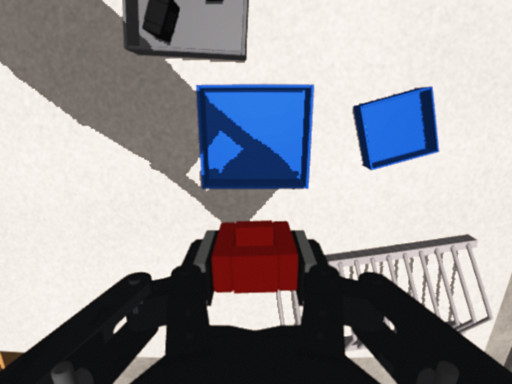

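```bash
python3 - <<'E'
from slide import *
x,y=540,-370.5
bot.servo_line([x,y,110],None,150)
bot.servo_line([x,y,15],None,120)
r=bot.servo_line([x,y,-8],None,25,until_force=3)
s=bot.read_state(); print(r,s['clock'],s['ee_pos'],s['ft_force']-f0[:3])
bot.move_gripper(56); bot.dwell(.2)
bot.servo_line([x,y,60],None,60)
bot.servo_line([x,y-50,220],None,150)
bot.dwell(.5)
c=grab('wrist'); cv2.imwrite('pics/d1.png',c['image'])
c=grab('top'); cv2.imwrite('pics/d2.png',c['image'])
b,g,r=[c['image'][...,i].astype(int) for i in range(3)]
ys,xs=np.where((r>2*g+25)&(b<60)); print(np.median(bydepth(c,np.c_[xs,ys]),0),len(xs))
s=bot.read_state(); print(s['clock'],s['ee_pos'],s['ft_force'],s['grip_width'])
E
```

```text
True 32.9167 [ 539.83884992 -370.3990868    -7.16018085] [-0.78108731  0.22528535  5.41826265]
[ 537.09390718 -365.19683028   43.20667883] 149
36.575 [ 540.00206806 -420.48928843  220.00622108] [0.13801058 0.36856753 0.37936627] 55.99372644089568
```

View pics/d1.png

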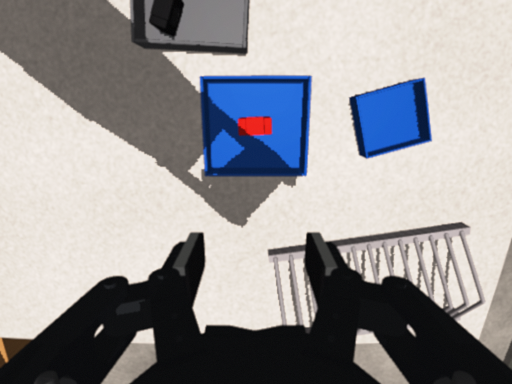

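View pics/d2.png

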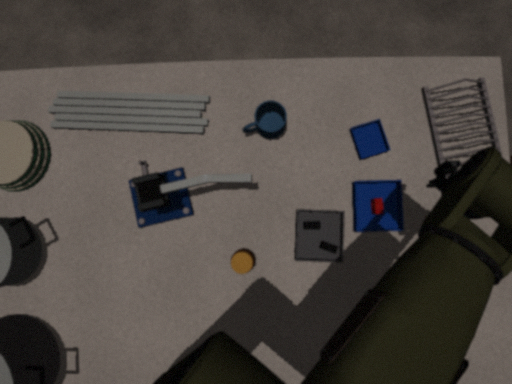

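The collar (d1 at (255,125), d2 at (378,206)) stands inside the larger blue tray. The mug, jar and trays are at the same pixels as before.

```bash
python3 -c "
from rig import bot
bot.finish_job(); print(bot.read_state()['clock'])"
```

```text
the job is handed in; nothing more can be done
the job is handed in; nothing more can be done
```

The red collar is off the tube and released in the larger blue tray, and I handed the job in at about 36.6 s of the 67 s allowed.

- **Tube and kink:** I measured a turn of about 0.23 rad clockwise at the kink. Before sliding, I found the collar's vertical and sideways play by touch and centred it. Side and pulling forces then stayed under about 1 N all the way round the kink and off the free end. The joint state gave no bend readings, so I judged tube bending from those forces only.
- **Final checks:** The collar stands upright in the blue tray, and the gripper is open, clear of everything, with force readings near zero. In the top picture, the mug, jar, grey tray and both blue trays are at their original pixels.
- **What disagreed:**
  - The fingertips are really about 41 mm further back along the tool than the stated TCP and tip reach imply. My first grasp therefore closed in the air just above the collar, with no measurable force. I measured the real tip position from the wrist depth picture and regrasped.
  - The top and wrist cameras differed by 1 to 2 mm sideways. The touch probing showed the wrist-based line was itself 0.9 mm off, and I corrected for that.
  - The vertical probe briefly reached about 12 N and the sideways probe about 9 N. Both were on the inner half of the tube, behind the kink.

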